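Free the ratchet and close the filter press

ROBOT

A 6-joint arm with a two-finger parallel gripper is mounted at the origin on the work surface. World frame = base frame: x ahead of the robot, y to its left, z up, the work surface at z = 0. Lengths are in m, angles in rad, forces in N, time in s.
With the tool pointing down it reaches from about 0.35 to 0.925 m from the base axis. Payload 6.4 kg.
Tool frame: the origin (TCP) lies at the very end of the fingers, on their centre line; the grasp point (between the pads) lies 19 mm behind it; z points along the fingers, y is the line along which they close (so a half turn about z gives the same grasp; the last joint's range is limited). The gripper opens to 85 mm and grips with 20 to 120 N. Pads are 22 mm wide; open, the fingers measure 114 mm over their backs; the gripper's body (76 mm by 85 mm) begins 54 mm behind the grasp point. The pads swing forward as they close: fully open they stand 13 mm farther back than shut.
Start: joints at [-1.468, 0.245, 1.558, -0, 1.339, -0.174], TCP at [0.178, -0.625, 0.231] pointing down, gripper open.
Joint ranges: [-3.13, 3.13], [-1.02, 2.26], [0.13, 2.54], [-0.95, 4.09], [0.21, 2.88], [-2.74, 2.74]. Speed limits (rad/s): [2.57, 2.57, 3.14, 3.14, 3.14, 3.14].

INTERFACE

Orientations are given as a unit quaternion [x, y, z, w].
In Python, from station import ctrl gives the robot as it stands.
- The arm moves only by the tool jog_arm, never from a script. Its argument "increments" is a list of rows, each a list of 7 numbers: the opening, from 0 (shut) to 1 (fully open), then the shift along the world's x, y, z in cm, then the turn, a rotation vector about the world's x, y, z in degrees. A call has 1 to 20 rows; each row is the pose to reach, as a shift and turn from the pose commanded when the call began; what a row does not reach only later rows make up. A row lasts 1/10 s, in which the tool goes at most 50 mm and 8.59 degrees, less where a joint would pass 70% of its speed; a pose out of reach is approached as far as the arm can. A call with a gripper value outside its range is refused whole. The fingers move at their own pace and stop on an object; "squeeze" is the grip in N (left out, the last holds). Time passes only in rows, so rows that repeat a pose let the fingers close. It gives the time, the measured TCP pose, the force, the opening and the grip force at its end, in the units of the state.
- ctrl.state(): the state, without advancing time (a new reading comes with each control period).
- ctrl.grab_frame(name): name is "scene" or "top" or "wrist"; returns (picture, depth): 400x640x3 uint8, red, green, blue; 400x640 float32, m along the optical axis (not along the pixel's ray), 0 where there is no reading.
- ctrl.calibration(name): a dict with "fov_y" (degrees; the focal length in pixels is half the picture's height over the tangent of half this angle, whatever the lens; pixels are square), "cx", "cy" (the principal point, pixels), "rvec" (rotation vector, rad) and "tvec" (3), from world to camera coordinates, as OpenCV has them. Camera axes: x right, y down, z forward; pixel columns grow to the right and rows downward; lengths in m; the calibration is good to about 2 mm. A picture is of the moment at which its call begins: read the wrist's pose just before it. calibration takes no time and is no camera call; for the wrist camera it gives the pose at the moment of the call.
- ctrl.close_job(): hands the job in; it is judged then, once.
Trained networks look in the newest picture that a camera, given by its name, has taken for a name from the list of things; names that differ only in an ending like _2 or _b are one class to them, and where a whole thing is asked for, a point or a joint stands for the part that bears it (a point fixed in the world has none). Each returns a list of dicts, best first, with "conf" (0 to 1); they miss things now and then, are a little off and sometimes report something else, mostly with a low value. They report only what shows in the picture. A call takes as long as a camera call. They do not tell look-alikes from the thing itself.
- ctrl.look_for(camera, label): "point" ([column, row] in pixels, amid what is visible of it).
- ctrl.regions_of(camera, label): "region" (400x640 bool, what is visible of it) and "point" ([column, row] in pixels, amid what is visible of it).
The state is a dict: "time_s": time; "joint_pos": joint angles; "dq": joint speeds; "joint_torque": joint torques, N m; "tcp_pos": TCP position; "tool_rot": TCP orientation; "ft_force": force on the tool from outside, world axes, zero at the start; "moment": the same for the moment, N m; "width": finger opening in m; "grasp_force": force on a finger pad.
Only numpy, scipy, OpenCV 4.12 (cv2) and the standard library are available. Lean on these libraries where they do the work, as an engineer would, in place of code of your own. Each camera call takes 0.05 s, during which the arm holds its last target. There are 200 camera calls.

TASK

Close the filter press on the used oil filter that stands in it: with the fingertips, press the thumb tab of the ratchet pawl all the way down, so that the pawl stands clear of the teeth and stays there, and only then push the raised arm down by its handle end, as far as it goes, so that its pad rests on the filter. Just press and push: lift or carry nothing, leave the filter standing in its cup and leave the other things on the bench where they are.

Things in the scene. Friction and masses are not known exactly. Their poses are not given: they have to be found in the camera images.
- press: The filter press, bolted down: blue base plate 290 x 130 x 12 mm with a shallow round steel cup for the filter, two pairs of upright cheeks, a hinged arm and a ratchet pawl. Origin on the table under the axis of the cup; z up; local x runs along the press, from the tab end (-x) to the handle end (+x). Only its yaw and place vary.
- press_pivot (a point): The arm's hinge axis, at its middle: at local (-105, 0, 115) mm of the press. The axis runs along the press's local y; the arm swings in the vertical plane through local x.
- holdarm (a joint): Hinge of the arm (rad): 0 = fully raised, the arm then rises at 0.92 rad above the level towards local +x; grows as the arm is pushed down; 0.92 = level, where it stops with the pad on the filter. Starts at 0.01 to 0.13. The hinge is stiff (about 1 N m of friction): the arm stays where it is left and takes about 4 to 8 N at the handle to push. A toothed sector on it stops it at about 0.15 while the pawl is engaged.
- press_handle (a point): Centre of the black rubber T-handle at the arm's end, 215 mm from the pivot: a round bar 26 mm thick and 90 mm long, along the press's local y. Between it and the pivot the arm is a dark flat bar 22 mm wide and 14 mm thick, centred on the line from pivot to handle centre, whose upper face is a good place to push.
- pawl (a joint): Hinge of the pawl (rad): 0 = engaged, its hook down in the teeth; grows as the thumb tab is pressed down; 0.3 = stop, hook well clear of the teeth (clear of them from about 0.17). The pawl has friction and stays where it is left; about 3 N on the tab moves it.
- pawl_tab (a point): Centre of the upper face of the thumb tab, a flat level steel plate 36 x 36 x 6 mm at the -x end of the press, 184 mm above the table when engaged. Its centre is 44 mm from the pawl's pin (the pin is on its local +x side) and goes down 13 mm to the stop.
- oil_filter: The used oil filter: a black can 76 mm across and 84 mm tall, loose, standing upright in the press's cup. Origin at the centre of its underside; z up along the can.
- spare_filter: Bystander, to be left alone: standing can filter, black, 66 mm across, 75 mm tall; origin at the middle of its underside.
- socket: Bystander, to be left alone: steel socket standing on end, 30 mm across, 50 mm tall; origin at the middle of its underside.
- cap_wrench: Bystander, to be left alone: dark steel cup-shaped filter wrench, 72 mm across, 35 mm tall, mouth up; origin at the middle of its underside.
- parts_bowl: Bystander, to be left alone: shallow steel bowl, 110 mm across, 30 mm tall; origin at the middle of its underside.
- oil_bottle: Bystander, to be left alone: grey plastic bottle, 64 mm across, 170 mm tall; origin at the middle of its underside.
- wrench: Bystander, to be left alone: steel spanner lying flat, 180 mm long; origin at the underside, on its long axis.
- screwdriver: Bystander, to be left alone: screwdriver lying flat, 190 mm long; origin at the underside, on its long axis.
Mind the look-alikes: they are no part of the job. What is shaped like the oil_filter but green or turquoise is not meant.

How it is judged:
On the way, in this order (a step that is already met when the one before it is completed fails the run):
1. the pawl is pressed clear of the teeth while the arm is still up (value of joint pawl above 0.18 rad and value of joint holdarm below 0.3 rad), for 0.2 s.
2. the arm is pushed down until its pad rests on the filter (value of joint holdarm above 0.875 rad), for 0.2 s.
At the end, for the whole second after the job is handed in: The arm is down (joint above 0.875 of 0.92 rad) and at rest, the filter stands upright (within 0.1 rad) in its cup, within 15 mm of where it was (value of joint holdarm above 0.875 rad and velocity of joint holdarm below 0.05 rad/s and distance of oil_filter from where it was at the start of the episode below 0.015 m and angle between oil_filter's own z axis and vertical below 0.1 rad and linear speed of oil_filter below 0.03 m/s); the robot touches nothing.
It fails at once if the arm is forced down over the engaged pawl (value of joint holdarm above 0.3 rad and value of joint pawl below 0.08 rad).
It fails at once if the oil filter is lifted or pushed out of its cup (moved 15 mm or tipped 0.3 rad) (distance of oil_filter from where it was at the start of the episode above 0.015 m or angle between oil_filter's own z axis and vertical above 0.3 rad).
It fails at once if another thing on the bench is lifted, carried or knocked more than 30 mm away (distance of any of spare_filter, socket, cap_wrench, parts_bowl, oil_bottle, wrench, screwdriver from where it was at the start of the episode above 0.03 m).
It also fails if it takes over 35 s, if anything falls off the work surface, if the arm or the gripper's body presses on something with over 40 N, if the wrist force passes 120 N, or if a joint passes its speed limit or range.

## Working session

There is one attempt and no reset: what is moved stays moved. The work goes in short steps, Python scripts to look and compute and a tool call to move; the robot and the scene stay as the last step left them, time stands still between calls to the robot, and variables do not carry over. Pictures are saved under pics/ and viewed, at most 10 in all, crops included, and the job is handed in when it is done.

Besides the shell and the picture viewer there is one more tool, called after "Emit:" by a JSON object that holds its "op" and its "data", one argument or row to a line. jog_arm: Moves the arm, as the interface text tells. Its arguments: {"type":"object","properties":{"increments":{"type":"array","items":{"type":"array","items":{"type":"number"}}},"squeeze":{"type":"number"}},"required":["increments"]}

```bash
mkdir -p pics; cat > h.py <<'E'
import numpy as np, cv2
from station import ctrl
def cal(n):
    c=ctrl.calibration(n); R=cv2.Rodrigues(np.array(c["rvec"],float))[0]; return c,R,np.array(c["tvec"],float).ravel(),200/np.tan(np.radians(c["fov_y"])/2)
def cloud(n,d,cl=None):
    c,R,t,f=cl or cal(n); v,u=np.mgrid[0:400,0:640]
    P=np.stack([(u-c["cx"])/f*d,(v-c["cy"])/f*d,d],-1)
    return (P-t)@R
def proj(n,X):
    c,R,t,f=cal(n); p=R@np.array(X)+t; return f*p[:2]/p[2]+[c["cx"],c["cy"]]
E
python3 - <<'E'
from h import *
ims=[]
for n in ["scene","top"]:
    im,d=ctrl.grab_frame(n); np.savez(n,im=im,d=d)
    cv2.imwrite(f"pics/{n}0.png",im[...,::-1])
    P=cloud(n,d)
    for l in ["press","press_handle","pawl_tab","press_pivot","oil_filter"]:
        for r in ctrl.look_for(n,l)[:2]:
            u,v=np.round(r["point"]).astype(int); print(n,l,round(r["conf"],2),u,v,P[v,u].round(3))
print(ctrl.state())
E
```

```text
scene press 0.56 297 232 [ 0.617 -0.077  0.096]
scene press 0.23 194 261 [ 0.689 -0.357  0.099]
scene press_handle 0.56 314 189 [ 0.57  -0.02   0.201]
scene pawl_tab 0.62 274 209 [ 0.61  -0.136  0.178]
scene press_pivot 0.56 294 234 [ 0.616 -0.086  0.089]
scene oil_filter 0.74 380 208 [0.517 0.196 0.069]
scene oil_filter 0.7 396 248 [0.702 0.185 0.066]
top press 0.88 326 213 [ 0.566 -0.053  0.01 ]
top press_handle 0.95 306 210 [0.557 0.004 0.239]
top press_handle 0.62 300 219 [0.541 0.025 0.093]
top pawl_tab 0.8 368 194 [ 0.608 -0.162  0.182]
top pawl_tab 0.72 328 251 [ 0.448 -0.061  0.005]
top press_pivot 0.76 324 210 [ 0.562 -0.043  0.18 ]
top oil_filter 0.94 238 238 [0.483 0.204 0.087]
top oil_filter 0.68 248 178 [0.66  0.182 0.084]
{'time_s': 0.6, 'joint_pos': array([-1.46811012e+00,  2.45084297e-01,  1.55783704e+00, -7.47294159e-06,
        1.33873010e+00, -1.74093054e-01]), 'dq': array([-0.0022127 ,  0.00089969, -0.00020752,  0.00018391, -0.0019878 ,
        0.00104703]), 'joint_torque': array([-3.48032499e-04, -4.29276073e+01, -3.26253319e+01, -5.12318218e-05,
        6.84342340e-04,  6.70370767e-06]), 'tcp_pos': array([ 0.17762518, -0.62524605,  0.23128037]), 'tool_rot': array([ 9.90439310e-01,  1.37949169e-01, -2.58474945e-06, -2.95042988e-05]), 'ft_force': array([-0.33833717, -0.27468379,  0.40630603]), 'moment': array([-0.01435029, -0.04414102, -0.01213987]), 'grasp_force': 0.0, 'width': 0.08548577845451007}
```

View pics/scene0.png

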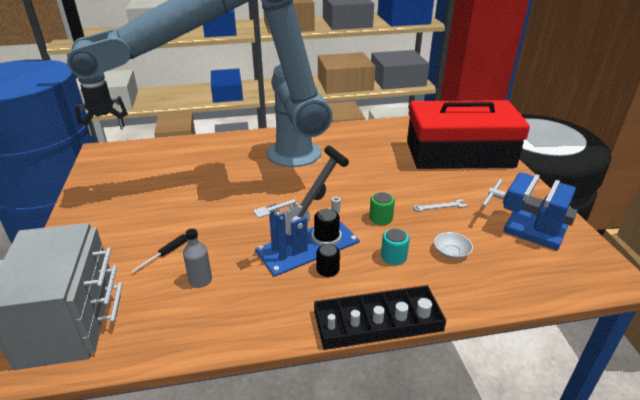

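View pics/top0.png

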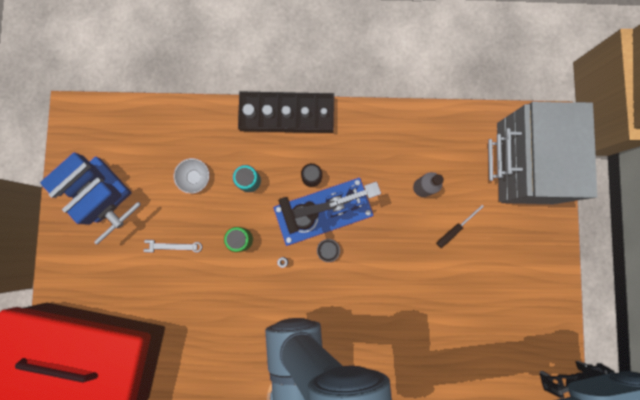

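The scene view shows the press in the middle, with the handle at about (336,156) and the tab at (275,209). In the top view the handle is at (287,214), the tab at (374,190) and the blue base runs from (275,240) to (373,180). Next I'll fit the base plate.

```bash
python3 - <<'E'
from h import *
z=np.load("top.npz"); im,d=z["im"].astype(int),z["d"]; P=cloud("top",d)
v,u=np.mgrid[0:400,0:640]; box=(u>260)&(u<400)&(v>165)&(v<260)
blue=box&(im[...,2]>im[...,0]+40)&(P[...,2]<.03)
q=P[blue][:,:2]; r=cv2.minAreaRect((q*1000).astype(np.float32)); print("base",r)
c=np.array(r[0])/1000; B=cv2.boxPoints(r); e=[B[1]-B[0],B[2]-B[1]]; ex=max(e,key=np.linalg.norm); ex/=np.linalg.norm(ex)
if ex[1]<0: ex=-ex
print("ex",ex,"yaw",np.degrees(np.arctan2(ex[1],ex[0])))
ey=np.array([-ex[1],ex[0]])
S=np.load("scene.npz"); Ps=cloud("scene",S["d"])
for n,PP in (("top",P[box]),("scene",Ps.reshape(-1,3))):
    L=np.c_[(PP[:,:2]-c)@ex,(PP[:,:2]-c)@ey,PP[:,2]]; L=L[(abs(L[:,1])<.07)&(abs(L[:,0])<.26)]
    t=L[(L[:,0]<-.12)&(L[:,2]>.16)]; print(n,"tab",len(t),t.min(0),t.max(0),np.median(t,0))
    t=L[(L[:,0]<.3)&(L[:,2]>.23)]; print(n,"hi",len(t),t.min(0),t.max(0),np.median(t,0))
    t=L[(abs(L[:,2]-.205)<.012)&(L[:,0]>-.1)]; print(n,"bar",np.median(t,0))
    t=L[(abs(L[:,2]-.012)<.008)]; print(n,"plate",np.percentile(t,[1,99],axis=0)) 
E
```

```text
base ((572.718994140625, -42.411956787109375), (126.59310913085938, 285.5128173828125), 20.106510162353516)
ex [-0.3437662  0.9390552] yaw 110.1065
top tab 175 [-0.15744357 -0.016796    0.17808941] [-0.12019413  0.01917172  0.18997814] [-0.13905043  0.00141136  0.18363309]
top hi 526 [ 0.0398133  -0.04319023  0.2305344 ] [0.10565273 0.04605626 0.29978339] [0.08838494 0.00176999 0.29140129]
top bar [0.03345096 0.00487598 0.203231  ]
top plate [[-0.21807393 -0.06313581  0.00437512]
 [ 0.16678687  0.06589589  0.01864489]]
scene tab 124 [-0.15708424 -0.02153534  0.18025087] [-0.12082106  0.01688328  0.18817157] [-0.14001562 -0.00376696  0.18452208]
scene hi 443 [ 0.04169061 -0.04908343  0.23009604] [0.10767646 0.04520628 0.2995806 ] [ 0.0832033  -0.00882364  0.2820596 ]
scene bar [ 0.03243303 -0.0106916   0.20355359]
scene plate [[-0.22232476 -0.06774546  0.00409097]
 [ 0.24707532  0.06060219  0.01939216]]
```

Emit:
{"op": "jog_arm", "data": {
  "increments": [
    [0, 3, 3, 3, 0, 0, 0],
    [0, 6, 6, 5, 0, 0, 0],
    [0, 10, 10, 5, 0, 0, 2],
    [0, 13, 13, 5, 0, 0, 4],
    [0, 16, 16, 5, 0, 0, 4],
    [0, 20, 20, 5, 0, 0, 4],
    [0, 23, 23, 5, 0, 0, 4],
    [0, 26, 26, 5, 0, 0, 4],
    [0, 30, 30, 5, 0, 0, 4],
    [0, 33, 33, 5, 0, 0, 4],
    [0, 36, 36, 5, 0, 0, 4],
    [0, 39, 39, 5, 0, 0, 4],
    [0, 42, 42, 5, 0, 0, 4],
    [0, 44, 44, 5, 0, 0, 4],
    [0, 44.5, 44.5, 4, 0, 0, 4],
    [0, 44.5, 44.5, 3, 0, 0, 4],
    [0, 44.5, 44.5, 2, 0, 0, 4],
    [0, 44.5, 44.5, 1, 0, 0, 4],
    [0, 44.5, 44.5, 0, 0, 0, 4],
    [0, 44.5, 44.5, 0, 0, 0, 4]
  ]
}}

```text
time_s: 2.6
tcp_pos: [0.6212, -0.1805, 0.2289]
tool_rot: [0.985, 0.172, -0.002, -0.001]
ft_force: [0.1, -0.2, -0.3]
width: -0.0002
grasp_force: 0.0
```

```bash
python3 - <<'E'
from h import *
s=ctrl.state(); print(s["time_s"],s["tcp_pos"],s["tool_rot"],s["width"],s["joint_pos"].round(2))
c=np.array([.5727,-.0424]); ex=np.array([-.3438,.9391])
im,d=ctrl.grab_frame("wrist"); P=cloud("wrist",d)
L=np.stack([(P[...,:2]-c)@ex,(P[...,:2]-c)@[-ex[1],ex[0]],P[...,2]],-1)
m=(d>0)&(abs(L[...,2]-.184)<.006)&(L[...,0]<-.115)&(abs(L[...,1])<.04); print(m.sum(),L[m].min(0) if m.any() else "",L[m].max(0) if m.any() else "")
cv2.imwrite("pics/w1.png",im[...,::-1])
E
```

```text
2.6 [ 0.62124283 -0.18053639  0.22891188] [ 0.98512389  0.17183541 -0.00153138 -0.00108535] -0.00020492881890623338 [-0.46  0.24  1.57 -0.    1.34  0.77]
3436 [-0.15752011 -0.01977135  0.17875904] [-0.11501947  0.01675145  0.18701097]
```

View pics/w1.png

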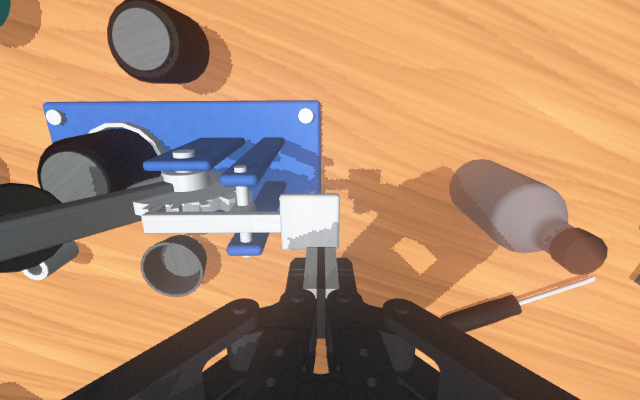

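The shut fingers are at about (320,280), in line with the tab at (310,222). The tab extents match my fit, so I'll press down.

Emit:
{"op": "jog_arm", "data": {
  "increments": [
    [0, 0, 0, -2, 0, 0, 0],
    [0, 0, 0, -3.5, 0, 0, 0],
    [0, 0, 0, -4, 0, 0, 0],
    [0, 0, 0, -4.4, 0, 0, 0],
    [0, 0, 0, -4.8, 0, 0, 0],
    [0, 0, 0, -5.2, 0, 0, 0],
    [0, 0, 0, -5.5, 0, 0, 0],
    [0, 0, 0, -5.7, 0, 0, 0],
    [0, 0, 0, -5.8, 0, 0, 0],
    [0, 0, 0, -5.8, 0, 0, 0]
  ]
}}

```text
time_s: 3.65
tcp_pos: [0.6231, -0.1805, 0.1737]
tool_rot: [0.985, 0.172, 0.001, 0.0]
ft_force: [1.5, -3.1, 3.8]
width: -0.0001
grasp_force: 1.9
```

Emit:
{"op": "jog_arm", "data": {
  "increments": [
    [0, 0, 0, -0.2, 0, 0, 0],
    [0, 0, 0, -0.4, 0, 0, 0],
    [0, 0, 0, -0.5, 0, 0, 0],
    [0, 0, 0, -0.5, 0, 0, 0],
    [0, 0, 0, -0.5, 0, 0, 0]
  ]
}}

```text
time_s: 4.15
tcp_pos: [0.6232, -0.1807, 0.1704]
tool_rot: [0.985, 0.173, 0.001, 0.001]
ft_force: [-0.4, -2.6, 10.4]
width: -0.0001
grasp_force: 5.6
```

Emit:
{"op": "jog_arm", "data": {
  "increments": [
    [0, 0, 0, -0.2, 0, 0, 0],
    [0, 0, 0, -0.3, 0, 0, 0],
    [0, 0, 0, -0.3, 0, 0, 0],
    [0, 0, 0, -0.3, 0, 0, 0]
  ]
}}

```text
time_s: 4.55
tcp_pos: [0.6235, -0.1808, 0.17]
tool_rot: [0.985, 0.173, 0.001, 0.001]
ft_force: [-6.0, -1.5, 21.9]
width: 0.0001
grasp_force: 10.1
```

The tab is on its stop: 22 N with no more travel. I'll retreat up and go over the handle.

Emit:
{"op": "jog_arm", "data": {
  "increments": [
    [0, 0, 0, 3, 0, 0, 0],
    [0, 0, 0, 8, 0, 0, 0],
    [0, 0, 0, 13, 0, 0, 0],
    [0, 0, 0, 17.5, 0, 0, 0],
    [0, -1, 3, 17.5, 0, 0, 0],
    [0, -2.5, 7, 17.5, 0, 0, 0],
    [0, -4, 11, 17.5, 0, 0, 0],
    [0, -5.5, 15, 17.5, 0, 0, 0],
    [0, -7, 19, 17.5, 0, 0, 0],
    [0, -8, 22, 17.5, 0, 0, 0],
    [0, -8, 22, 17.5, 0, 0, 0],
    [0, -8, 22, 17.5, 0, 0, 0]
  ]
}}

```text
time_s: 5.75
tcp_pos: [0.5417, 0.0407, 0.3389]
tool_rot: [0.985, 0.173, -0.001, -0.001]
ft_force: [0.4, -1.1, 0.3]
width: -0.0002
grasp_force: 0.0
```

```bash
python3 - <<'E'
from h import *
s=ctrl.state(); p=s["tcp_pos"]; print(s["time_s"],p,s["ft_force"])
c=np.array([.5727,-.0424]); ex=np.array([-.3438,.9391]); ey=np.array([-ex[1],ex[0]])
for n in ("wrist","scene"):
    im,d=ctrl.grab_frame(n); P=cloud(n,d)
    L=np.stack([(P[...,:2]-c)@ex,(P[...,:2]-c)@ey,P[...,2]],-1)
    m=(d>0)&(L[...,2]>.15)&(L[...,2]<.2)&(L[...,0]<-.12)&(L[...,0]>-.165)&(abs(L[...,1])<.03)
    if m.any(): print(n,"tab",m.sum(),np.polyfit(L[m][:,0],L[m][:,2],1),np.median(L[m],0))
    m=(d>0)&(L[...,2]>.255)&(L[...,2]<.31)&(L[...,0]>.06)&(L[...,0]<.125)&(abs(L[...,1])<.06)
    if m.any(): print(n,"handle",m.sum(),L[m].min(0),L[m].max(0),np.median(L[m],0))
    cv2.imwrite(f"pics/{n}2.png",im[...,::-1])
print("tip local",(p[:2]-c)@ex,(p[:2]-c)@ey)
for a in np.linspace(.91,-.03,12):
    x=-.038+.215*np.cos(a)-.003; z=.128+.215*np.sin(a); w=c+x*ex
    print(round(a,2),((np.r_[w,z]-p)*100).round(1))
E
```

```text
5.75 [0.54168075 0.04074113 0.33894   ] [ 0.39626846 -1.09619441  0.25181121]
wrist tab 1179 [0.27785152 0.20982327] [-0.13985183 -0.00207367  0.17112641]
wrist handle 5044 [ 0.0612171  -0.04603496  0.25503778] [0.10581827 0.02693042 0.29753454] [ 0.09040396 -0.01248609  0.29297452]
scene tab 142 [0.27125764 0.2091192 ] [-0.14072852 -0.00397297  0.17113419]
scene handle 342 [ 0.06070578 -0.04958839  0.25575008] [0.10791215 0.04342272 0.29963692] [ 0.08495581 -0.0091837   0.2876983 ]
tip local 0.08874225601767638 0.0005462575804918317
0.91 [-0.   0.2 -4.1]
0.82 [-0.5  1.5 -5.3]
0.74 [-1.   2.8 -6.6]
0.65 [-1.4  3.9 -8. ]
0.57 [-1.7  4.9 -9.5]
0.48 [ -2.    5.7 -11.1]
0.4 [ -2.3   6.5 -12.8]
0.31 [ -2.5   7.1 -14.5]
0.23 [ -2.7   7.5 -16.3]
0.14 [ -2.8   7.8 -18.1]
0.06 [ -2.9   8.  -19.9]
-0.03 [ -2.9   8.  -21.7]
```

View pics/wrist2.png

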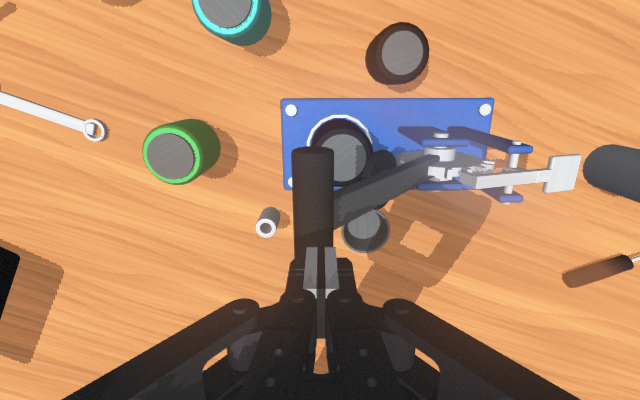

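The pawl is at about 0.28 rad, with the tab at 171 mm. The wrist view shows the fingertips at (320,270), centred over the T-handle at about (313,200). I'll push the handle down along its arc.

Emit:
{"op": "jog_arm", "data": {
  "increments": [
    [0, 0, 0.1, -2, 0, 0, 0],
    [0, 0, 0.2, -3.5, 0, 0, 0],
    [0, 0, 0.2, -4.1, 0, 0, 0],
    [0, -0.2, 0.8, -4.7, 0, 0, 0],
    [0, -0.5, 1.5, -5.3, 0, 0, 0],
    [0, -0.7, 2.2, -6, 0, 0, 0],
    [0, -1, 2.8, -6.6, 0, 0, 0],
    [0, -1.2, 3.4, -7.3, 0, 0, 0],
    [0, -1.4, 3.9, -8, 0, 0, 0],
    [0, -1.5, 4.4, -8.8, 0, 0, 0],
    [0, -1.7, 4.9, -9.5, 0, 0, 0],
    [0, -1.8, 5.3, -10.3, 0, 0, 0],
    [0, -2, 5.7, -11.1, 0, 0, 0],
    [0, -2, 5.7, -11.1, 0, 0, 0]
  ]
}}

```text
time_s: 7.25
tcp_pos: [0.5217, 0.0991, 0.2284]
tool_rot: [0.985, 0.173, -0.0, -0.002]
ft_force: [-0.4, 1.2, 0.5]
width: -0.0001
grasp_force: 0.3
```

```bash
python3 - <<'E'
from h import *
c=np.array([.5727,-.0424]); ex=np.array([-.3438,.9391]); ey=np.array([-ex[1],ex[0]])
p=ctrl.state()["tcp_pos"]; print("tip local",(p[:2]-c)@ex,(p[:2]-c)@ey,p[2])
a=np.arcsin((p[2]-.128)/.215); print("a",a,"handle x",-.038+.215*np.cos(a))
im,d=ctrl.grab_frame("scene"); cv2.imwrite("pics/s3.png",cv2.resize(im[120:300,180:460,::-1],None,fx=2.5,fy=2.5))
for a in (.4,.31,.23,.14,.06,0,-.03):
    w=c+(-.041+.215*np.cos(a))*ex; print(a,((np.r_[w,.128+.215*np.sin(a)]-p)*100).round(1))
E
```

```text
tip local 0.15037254053380206 -0.000765938423537195 0.228449821774799
a 0.48613082462885354 handle x 0.15209164449131138
0.4 [-0.3  0.6 -1.7]
0.31 [-0.5  1.2 -3.5]
0.23 [-0.7  1.7 -5.1]
0.14 [-0.8  2.  -7. ]
0.06 [-0.9  2.2 -8.8]
0 [ -0.9   2.2 -10. ]
-0.03 [ -0.9   2.2 -10.7]
```

View pics/s3.png

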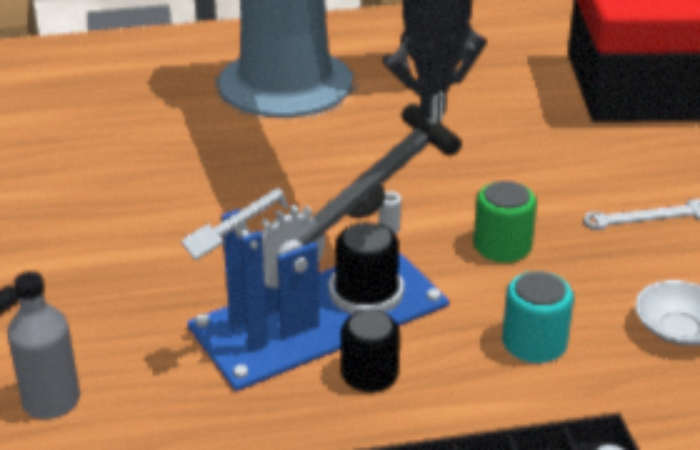

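The arm is following, halfway down. The tips sit on the handle at crop pixel (432,120), the pawl is still lifted and the filter is standing in the cup.

Emit:
{"op": "jog_arm", "data": {
  "increments": [
    [0, -0.1, 0.3, -0.8, 0, 0, 0],
    [0, -0.3, 0.6, -1.7, 0, 0, 0],
    [0, -0.4, 0.9, -2.6, 0, 0, 0],
    [0, -0.5, 1.2, -3.5, 0, 0, 0],
    [0, -0.6, 1.5, -4.3, 0, 0, 0],
    [0, -0.7, 1.7, -5.1, 0, 0, 0],
    [0, -0.8, 1.9, -6, 0, 0, 0],
    [0, -0.8, 2, -7, 0, 0, 0],
    [0, -0.9, 2.1, -7.8, 0, 0, 0],
    [0, -0.9, 2.2, -8.6, 0, 0, 0],
    [0, -0.9, 2.2, -9.2, 0, 0, 0],
    [0, -0.9, 2.2, -9.7, 0, 0, 0],
    [0, -0.9, 2.2, -10, 0, 0, 0],
    [0, -0.9, 2.2, -10.2, 0, 0, 0],
    [0, -0.9, 2.2, -10.2, 0, 0, 0]
  ]
}}

```text
time_s: 8.8
tcp_pos: [0.5133, 0.1186, 0.1278]
tool_rot: [0.985, 0.172, -0.001, 0.0]
ft_force: [-4.9, 1.9, 7.3]
width: -0.0002
grasp_force: 4.0
```

Emit:
{"op": "jog_arm", "data": {
  "increments": [
    [0, 0, 0, -0.2, 0, 0, 0],
    [0, 0, 0, -0.4, 0, 0, 0],
    [0, 0, 0, -0.5, 0, 0, 0],
    [0, 0, 0, -0.5, 0, 0, 0],
    [0, 0, 0, -0.5, 0, 0, 0]
  ]
}}

```text
time_s: 9.3
tcp_pos: [0.5137, 0.1187, 0.1273]
tool_rot: [0.985, 0.173, -0.001, 0.0]
ft_force: [-18.2, -0.3, 36.0]
width: -0.0002
grasp_force: 17.7
```

It's on the stop: 36 N with no further travel. Now retreat straight up and check.

Emit:
{"op": "jog_arm", "data": {
  "increments": [
    [0, 0, 0, 1, 0, 0, 0],
    [0, 0, 0, 4, 0, 0, 0],
    [0, 0, 0, 8, 0, 0, 0],
    [0, 0, 0, 12, 0, 0, 0],
    [0, 0, 0, 16, 0, 0, 0],
    [0, 0, 0, 16, 0, 0, 0],
    [0, 0, 0, 16, 0, 0, 0]
  ]
}}

```text
time_s: 10.0
tcp_pos: [0.514, 0.1182, 0.2828]
tool_rot: [0.985, 0.172, 0.001, 0.001]
ft_force: [0.1, -0.6, -1.4]
width: -0.0
grasp_force: 0.0
```

```bash
python3 - <<'E'
from h import *
c=np.array([.5727,-.0424]); ex=np.array([-.3438,.9391]); ey=np.array([-ex[1],ex[0]])
s=ctrl.state(); print(s["tcp_pos"],s["ft_force"])
for n in ("wrist","scene"):
    im,d=ctrl.grab_frame(n); P=cloud(n,d)
    L=np.stack([(P[...,:2]-c)@ex,(P[...,:2]-c)@ey,P[...,2]],-1)
    m=(d>0)&(L[...,0]>.168)&(L[...,0]<.186)&(abs(L[...,1])<.035)&(L[...,2]>.09)&(L[...,2]<.2); print(n,"handle top",m.sum(),np.percentile(L[m][:,2],[50,90]))
    if n=="scene": cv2.imwrite("pics/s4.png",cv2.resize(im[120:300,180:460,::-1],None,fx=2.5,fy=2.5))
E
```

```text
[0.51401469 0.118248   0.28280418] [ 0.05487115 -0.58781353 -1.35738757]
wrist handle top 1439 [0.12488107 0.12615614]
scene handle top 73 [0.1284274  0.13096582]
```

View pics/s4.png

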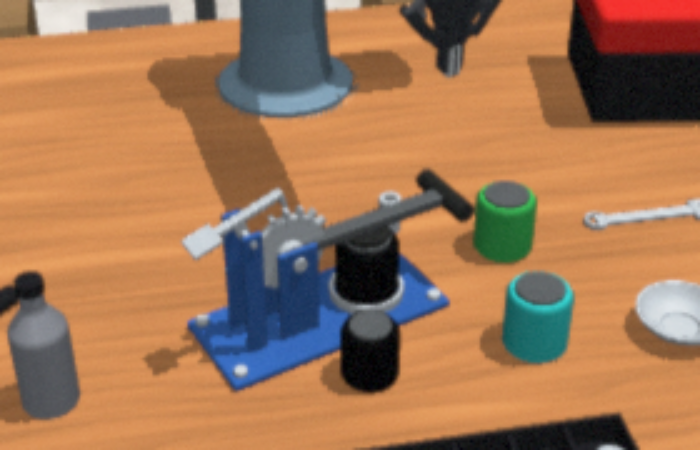

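The arm is level, with the handle top at about 128 mm, as expected at the stop. The pad is on the filter at crop pixel (368,245), the filter stands upright and the robot is clear.

```bash
python3 -c "
from station import ctrl
print(ctrl.close_job())"
```

```text
the job is handed in; nothing more can be done
None
```

I pressed the pawl clear first, then pushed the arm down to its stop with the pad on the upright filter and the robot clear of everything; the job is handed in, but the hand-in gave no verdict.

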